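# Unhasp and open the tall parts case

### The arm

A 6-joint arm with a two-finger parallel gripper is mounted at the origin on the work surface. World frame = base frame: x ahead of the robot, y to its left, z up, the work surface at z = 0. Lengths are in m, angles in rad, forces in N, time in s.
With the tool pointing down it reaches from about 0.325 to 0.775 m from the base axis. Payload 5.5 kg.
Tool frame: the origin (TCP) lies at the very end of the fingers, on their centre line; the grasp point (between the pads) lies arm.grip_point_offset behind it (arm.grip_point_offset is the distance from the TCP to the grasp point, in m); z points along the fingers, y is the line along which they close (so a half turn about z gives the same grasp; the last joint's range is limited). The gripper opens to 88 mm and grips with 3 to 60 N. Pads are 20 mm wide; open, the fingers measure 115 mm over their backs; the gripper's body (75 mm by 178 mm) begins 61 mm behind the grasp point.
Start: joints at [1.173, 0.091, 1.231, -0, 1.82, -0.057], TCP at [0.201, 0.566, 0.223] pointing down, gripper open.
Joint ranges: [-2.87, 2.87], [-0.86, 2.18], [0.17, 2.46], [-1.51, 4.65], [0.06, 2.69], [-2.65, 2.65]. Speed limits (rad/s): [2.57, 2.57, 3.01, 3.14, 3.14, 3.14].

### API

Orientations are given as a unit quaternion [w, x, y, z].
In Python, from station import arm, eyes, job gives the robot as it stands. The module is installed in compiled form; this text tells all that it offers.
- The arm moves only by the tool send_rows, never from a script. Its argument "rows" is a list of rows, each a list of 3 entries, a list of its own where there are three numbers: the opening, from -1 (shut) to 1 (fully open), then the shift along the tool's x, y, z normalised to -1 to 1, where 1 is 40 cm, then the turn about the tool's z normalised to -1 to 1, where 1 is 180 degrees. A call has exactly 10 rows; each row is the pose to reach, as a shift and turn from the pose commanded when the call began, along the tool's axes at that moment, turning the shorter way round; what a row does not reach only later rows make up. A row lasts 1/10 s, in which the tool goes at most 50 mm and 8.59 degrees, less where a joint would pass 70% of its speed; a pose out of reach is approached as far as the arm can. A call with a number of a shift or a turn outside -1 to 1 is refused whole. A call with a gripper value outside its range is refused whole. The fingers move at their own pace and stop on an object; the grip force is fixed at half the most. Time passes only in rows, so rows that repeat a pose let the fingers close, or fill a call up. It gives the time, the measured TCP pose, the force, the opening and the grip force at its end, in the units of the state.
- arm.sense(): the state, without advancing time (a new reading comes with each control period).
- eyes.grab_frame(name): name is "scene" or "top"; returns a dict with "frame" (384x512x3 uint8, red, green, blue), "depth" (384x512 float32, m along the optical axis (not along the pixel's ray), 0 where there is no reading), "camera_matrix" (3x3 intrinsics, pixels), "T" (4x4, takes a point from camera to world coordinates). Camera axes: x right, y up, looking along -z (the intrinsics and any distortion apply to the point x, -y, -z); pixel columns grow to the right and rows downward; lengths in m; the calibration is good to about 2 mm. A picture is of the moment at which its call begins.
- job.close_job(): hands the job in; it is judged then, once.
The state is a dict: "clock": time; "joint_pos": joint angles; "qvel": joint speeds; "joint_efforts": joint torques, N m; "ee_pos": TCP position; "tool_rot": TCP orientation; "contact_force": force on the tool from outside, world axes, zero at the start; "wrist_torque": the same for the moment, N m; "finger_gap": finger opening in m; "grasp_force": force on a finger pad.
Only numpy, scipy, OpenCV 4.12 (cv2) and the standard library are available. Lean on these libraries where they do the work, as an engineer would, in place of code of your own. Each camera call takes 0.05 s, during which the arm holds its last target. There are 200 camera calls.

### The job

On the print-lab bench stand two plywood cases with steel hasps; open the taller and wider one. First lift its hasp off the staple and swing it right over towards the robot so that it hangs clear down the front of the case, and only then raise the lid by its T-pull until it stands up steeply, close to upright. Leave it standing open and let go.

Things in the scene. Friction and masses are not known exactly. Their poses are not given: they have to be found in the camera images.
- tall_bar (a point): Centre of the steel crossbar (14 mm round, 44 mm long along y, on a 22 mm wide web) at the free end of the tall case's hasp, 27 mm above the shut lid: pinch its ends from above, it turns between the fingers. Frame turns with the hasp; at the start x is level, away from the robot's side, y along the case's width, z up. Hasp hinge pin: along y, 75 mm toward -x and 22 mm toward -z from this point.
- tall_hasp (a joint): Tall case's hasp, rad: 0 flat on the lid over its staple (17 mm high), 1.57 upright, 3.14 level toward the robot, 4.6 (stop) hanging down the case's front. Swings almost freely: let go past about 1.7 it falls over and hangs down the front; let go below about 1.2 it falls back. Tall case: plywood, 150 deep, 220 wide, 120 mm high; the other, low one is 180 wide, 75 high.
- tall_pull (a point): Centre of the crossbar (14 mm round, 44 mm long along y, on a 22 mm wide web) of the T-pull on the tall case's lid, 26 mm above the lid, 105 mm from the hasp toward -y of the case. Pinch the ends from above; it turns in the fingers. Frame turns with the lid; shut: x level, away from the robot's side, y along the width, z up. Lid hinge: along y, 115 mm toward +x and 38 mm toward -z from this point.
- tall_lid (a joint): Tall case's lid, rad: 0 shut, 1.57 upright, stop at 1.75 leaning slightly back. It is hinged along the case's far top edge. The hinge is stiff: the lid stays at any angle where it is left; raising it takes about 5 to 10 N at the pull. Lid about 0.35 kg, 150 deep x 220 wide x 12 mm thick.

How it is judged:
On the way, in this order (a step that is already met when the one before it is completed fails the run):
1. the hasp is swung over, clear of the lid, with the lid still shut (value of joint tall_hasp above 2 rad and value of joint tall_lid below 0.12 rad), for 0.2 s.
2. the lid is raised steeply with the hasp clear (value of joint tall_lid above 1.05 rad and value of joint tall_hasp above 2 rad), for 0.2 s.
At the end, for the whole second after the job is handed in: The tall case's lid stands open at 60 degrees (1.05 rad) or more, at rest, and its hasp hangs over the front (joint past 2.9 rad) (value of joint tall_hasp above 2.9 rad and value of joint tall_lid above 1.05 rad and velocity of joint tall_lid between -0.05 and 0.05 rad/s); the robot touches nothing.
It fails at once if the lid is raised while the hasp is still over the staple (value of joint tall_lid above 0.15 rad and value of joint tall_hasp below 1.4 rad).
It also fails if it takes over 51 s, if anything falls off the work surface, if the arm or the gripper's body presses on something with over 40 N, if the wrist force passes 120 N, or if a joint passes its speed limit or range.

## Working session

There is one attempt and no reset: what is moved stays moved. The work goes in short steps, Python scripts to look and compute and a tool call to move; the robot and the scene stay as the last step left them, time stands still between calls to the robot, and variables do not carry over. Pictures are saved under pics/ and viewed, at most 10 in all, crops included, and the job is handed in when it is done.

Besides the shell and the picture viewer there is one more tool, called after ">>>" by a JSON object that holds its "method" and its "body". send_rows: Moves the arm, as the interface text tells. Scaled input: -1 to 1 covers 40 cm each way for a shift and 180 degrees each way for a turn. Its arguments: {"type":"object","properties":{"rows":{"type":"array","items":{"type":"array"}}},"required":["rows"]}

```bash
mkdir -p pics; python3 - <<'E'
from station import arm, eyes, job
import cv2,numpy as np
s=arm.sense();print(s['clock'],s['ee_pos'],s['tool_rot'],s['finger_gap'],arm.grip_point_offset)
for n in('top','scene'):
    f=eyes.grab_frame(n);np.savez('pics/%s0.npz'%n,**f)
    print(n,f['camera_matrix'],f['T'],[k for k in f])
    cv2.imwrite('pics/%s0.png'%n,cv2.resize(f['frame'][:,:,::-1],(800,600)))
E
```

```text
0.0 [0.20042408 0.56523169 0.22153216] [-2.21686702e-04  1.69559666e-01  9.85519471e-01 -9.17836410e-04] 0.087899632304817 0.0187
top [[402.24256557   0.         248.91796248]
 [  0.         402.24256557 197.44773718]
 [  0.           0.           1.        ]] [[-4.13302574e-02  9.67795623e-01 -2.48321249e-01  3.91871426e-01]
 [-9.99141819e-01 -4.07115976e-02  7.62835467e-03  9.99814541e-04]
 [-2.72686650e-03  2.48423426e-01  9.68647699e-01  9.04331617e-01]
 [ 0.00000000e+00  0.00000000e+00  0.00000000e+00  1.00000000e+00]] ['frame', 'depth', 'camera_matrix', 'T']
scene [[366.73380647   0.         252.72157581]
 [  0.         366.73380647 195.35640661]
 [  0.           0.           1.        ]] [[-0.37516342 -0.6853003   0.6241922   1.01516192]
 [ 0.92689005 -0.28553209  0.24361089  0.15518508]
 [ 0.01128028  0.66995143  0.74231923  0.69366605]
 [ 0.          0.          0.          1.        ]] ['frame', 'depth', 'camera_matrix', 'T']
```

View pics/top0.png

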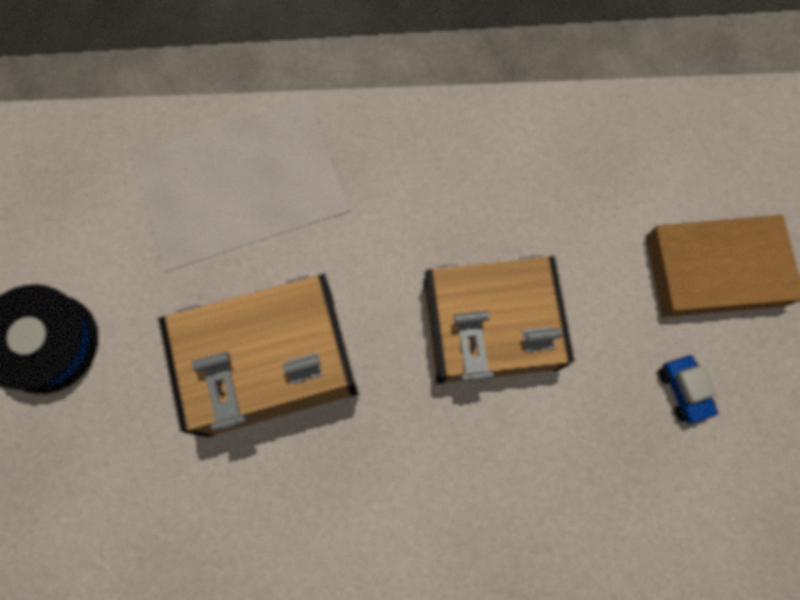

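View pics/scene0.png

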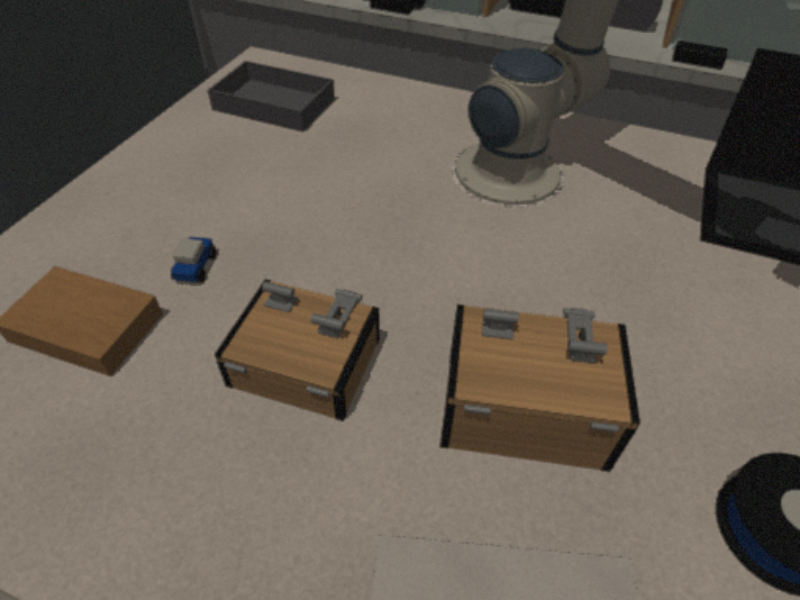

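The top view shows the tall case at left: hasp bar at about (211,362) and pull bar at (302,367) in the 800x600 picture. The low case sits to its right, at about (500,320).

```bash
cat > h.py <<'E'
import numpy as np,cv2
def cloud(f):
    K,T,d=f['camera_matrix'],f['T'],f['depth']
    v,u=np.mgrid[:d.shape[0],:d.shape[1]]
    P=np.stack([(u-K[0,2])/K[0,0]*d,-(v-K[1,2])/K[1,1]*d,-d],-1)
    P=P@T[:3,:3].T+T[:3,3]; P[d==0]=np.nan
    return P
E
python3 - <<'E'
from h import *
for n in('top','scene'):
    f=np.load('pics/%s0.npz'%n);P=cloud(f)
    x,y,z=P[...,0],P[...,1],P[...,2]
    roi=(y>0.05)&(y<0.45)&(x>0.3)&(x<0.75)
    if n=='scene': roi&=(x>0.35)
    h=z[roi&(z>0.1)&(z<0.14)];lz=np.median(h)
    lid=roi&(abs(z-lz)<0.006)
    r=cv2.minAreaRect(P[lid][:,:2].astype(np.float32)*1000);print(n,'lid z',lz,r,cv2.boxPoints(r).round())
    m=(roi&(z>lz+0.015)&(z<lz+0.06)).astype(np.uint8)
    k,L,st,c=cv2.connectedComponentsWithStats(m)
    for i in range(1,k):
        if st[i,4]>25:
            q=P[L==i]; zz=q[:,2]; t=q[zz>np.percentile(zz,90)-.008]
            print(st[i],np.nanmedian(q,0).round(4),np.percentile(zz,[50,90,98]).round(4),cv2.minAreaRect(t[:,:2].astype(np.float32)*1000))
E
```

```text
top lid z 0.1199344007582494 ((542.3834838867188, 167.75680541992188), (164.03184509277344, 222.45925903320312), 13.538814544677734) [[437. 257.]
 [489.  40.]
 [648.  79.]
 [596. 295.]]
[122 225  25  13 180] [0.5282 0.2146 0.1524] [0.1524 0.1544 0.1554] ((529.0992431640625, 215.72935485839844), (13.622552871704102, 44.4510383605957), 12.411022186279297)
[180 227  25  13 176] [0.5197 0.1056 0.1512] [0.1512 0.1533 0.1545] ((520.57421875, 105.90805053710938), (13.702506065368652, 44.09447479248047), 13.671734809875488)
scene lid z 0.12097360482962571 ((544.9564208984375, 167.47174072265625), (163.084716796875, 222.2974853515625), 13.223784446716309) [[440. 257.]
 [491.  41.]
 [650.  78.]
 [599. 294.]]
[309 198  23  11 181] [0.5244 0.1057 0.1517] [0.1517 0.1542 0.1549] ((522.4922485351562, 105.24442291259766), (13.007576942443848, 43.533355712890625), 13.829972267150879)
[363 210  26  19 228] [0.533  0.213  0.1521] [0.1521 0.155  0.156 ] ((530.8822021484375, 215.25833129882812), (14.046786308288574, 44.935638427734375), 11.726335525512695)
```

>>> {"method": "send_rows", "body": {"rows": [[1,[-0.1,-0.05,0],-0.04],[1,[-0.2,-0.11,0],-0.08],[1,[-0.3,-0.16,0],-0.12],[1,[-0.4,-0.22,0],-0.16],[1,[-0.5,-0.27,0],-0.183],[1,[-0.6,-0.33,0],-0.183],[1,[-0.7,-0.38,0],-0.183],[1,[-0.8,-0.44,0],-0.183],[1,[-0.9,-0.5,0],-0.183],[1,[-0.9,-0.5,0],-0.183]]}}

```text
clock: 1.1
ee_pos: [0.4756, 0.2523, 0.2216]
tool_rot: [-0.0, -0.114, 0.994, -0.001]
contact_force: [-0.1, 0.4, -0.5]
finger_gap: 0.088
grasp_force: 0.0
```

```bash
cat >> h.py <<'E'
from scipy.spatial.transform import Rotation as R
yaw=np.radians(13.4); C=np.array([[np.cos(yaw),-np.sin(yaw),0],[np.sin(yaw),np.cos(yaw),0],[0,0,1]])
bar=np.array([.530,.2155,.147]); pull=np.array([.5215,.1056,.146])
def go(s,target):
    q=R.from_quat(np.roll(s['tool_rot'],-1)).as_matrix()
    ang=np.degrees(np.arctan2(q[1,1],q[0,1]))
    print('tool y angle',ang,'turn',((ang-103.4)/180), 'shift',(q.T@(np.array(target)-s['ee_pos'])/.4).round(4))
E
python3 - <<'E'
from h import *
from station import arm
s=arm.sense();print(s['ee_pos'],s['joint_pos'],s['clock']);go(s,bar-[0,0,.0160])
E
```

```text
[0.47561045 0.25230407 0.22162944] [ 0.42582605 -0.07372862  1.39824546 -0.00203481  1.81841507 -1.37297152] 1.1
tool y angle 103.03506838850468 turn -0.0020273978416406793 shift [-0.1119 -0.1198  0.2267]
```

>>> {"method": "send_rows", "body": {"rows": [[1,[-0.06,-0.06,0],-0.002],[1,[-0.112,-0.12,0],-0.002],[1,[-0.112,-0.12,0.05],-0.002],[1,[-0.112,-0.12,0.1],-0.002],[1,[-0.112,-0.12,0.14],-0.002],[1,[-0.112,-0.12,0.18],-0.002],[1,[-0.112,-0.12,0.2],-0.002],[1,[-0.112,-0.12,0.22],-0.002],[1,[-0.112,-0.12,0.227],-0.002],[1,[-0.112,-0.12,0.227],-0.002]]}}

```text
clock: 2.1
ee_pos: [0.5277, 0.2205, 0.1319]
tool_rot: [0.0, -0.12, 0.993, 0.0]
contact_force: [-0.5, 0.9, 0.5]
finger_gap: 0.0874
grasp_force: 0.0
```

```bash
python3 - <<'E'
from h import *
from station import arm,eyes
s=arm.sense();print(s['ee_pos'],s['contact_force'],s['clock']);go(s,bar-[0,0,.0160])
f=eyes.grab_frame('scene')['frame'][:,:,::-1]
cv2.imwrite('pics/s1.png',cv2.resize(f[140:300,260:460],(800,640))[:600])
E
```

```text
[0.52767562 0.22049674 0.13189379] [-0.51051212  0.86219806  0.46420928] 2.1
tool y angle 103.78239981279668 turn 0.002124443404425986 shift [-0.0027 -0.0135  0.0022]
```

View pics/s1.png

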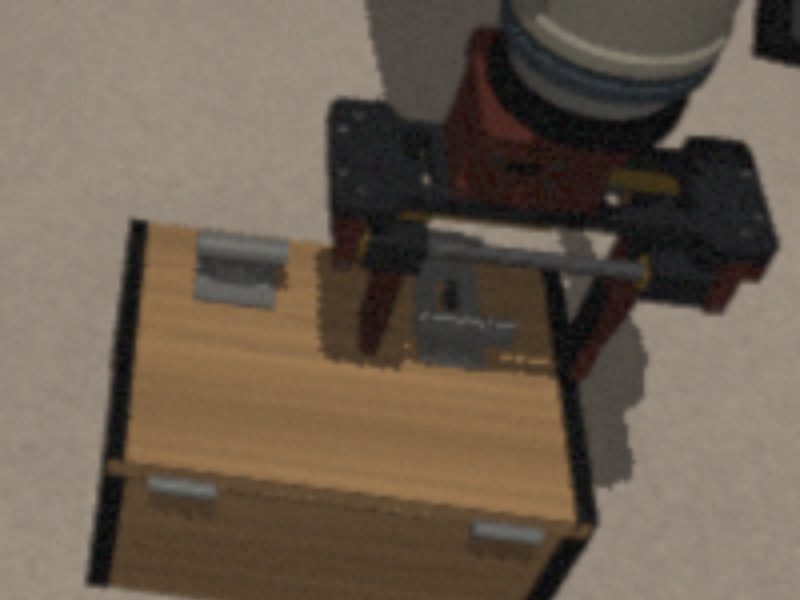

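The fingers straddle the hasp bar (bar near (465,325) in the crop), about 5 mm off along y. I'll correct that and close.

>>> {"method": "send_rows", "body": {"rows": [[1,[-0.003,-0.0135,0.002],0.002],[0.4,[-0.003,-0.0135,0.002],0.002],[-1,[-0.003,-0.0135,0.002],0.002],[-1,[-0.003,-0.0135,0.002],0.002],[-1,[-0.003,-0.0135,0.002],0.002],[-1,[-0.003,-0.0135,0.002],0.002],[-1,[-0.003,-0.0135,0.002],0.002],[-1,[-0.003,-0.0135,0.002],0.002],[-1,[-0.003,-0.0135,0.002],0.002],[-1,[-0.003,-0.0135,0.002],0.002]]}}

```text
clock: 3.15
ee_pos: [0.5304, 0.2146, 0.131]
tool_rot: [0.0, -0.116, 0.993, -0.001]
contact_force: [1.4, -5.3, 0.3]
finger_gap: 0.0438
grasp_force: 30.0
```

```bash
python3 - <<'E'
from h import *
from station import arm
s=arm.sense();print(s['ee_pos'],s['contact_force'],s['clock'],s['finger_gap'],s['grasp_force'])
# arc about pin, tool x = -case x, tool z = down ; r=78, phi0
r=np.hypot(.075,.022);p0=np.arctan2(.022,.075)
for th in np.arange(.15,2.9,.15):
    print(round(th,2),((.075-r*np.cos(p0+th))/.4).round(4),(-(r*np.sin(p0+th)-.022)/.4).round(4))
E
```

```text
[0.53037894 0.21462353 0.13100234] [ 1.43370359 -5.31673947  0.34890569] 3.15 0.04384828012573022 30.000040233135223
0.15 0.0103 -0.0274
0.3 0.0246 -0.053
0.45 0.0426 -0.0761
0.6 0.0638 -0.0963
0.75 0.0878 -0.1131
0.9 0.114 -0.1261
1.05 0.1419 -0.135
1.2 0.1708 -0.1397
1.35 0.2001 -0.14
1.5 0.2291 -0.1359
1.65 0.2572 -0.1276
1.8 0.2837 -0.1151
1.95 0.308 -0.0988
2.1 0.3296 -0.0791
2.25 0.3481 -0.0563
2.4 0.3629 -0.0311
2.55 0.3738 -0.0039
2.7 0.3805 0.0246
2.85 0.3829 0.0538
```

Gripped (gap 44 mm). Swinging along the arc.

>>> {"method": "send_rows", "body": {"rows": [[-1,[0.01,-0.027,0],0],[-1,[0.025,-0.053,0],0],[-1,[0.043,-0.076,0],0],[-1,[0.064,-0.096,0],0],[-1,[0.088,-0.113,0],0],[-1,[0.114,-0.126,0],0],[-1,[0.142,-0.135,0],0],[-1,[0.171,-0.14,0],0],[-1,[0.2,-0.14,0],0],[-1,[0.2,-0.14,0],0]]}}

```text
clock: 4.15
ee_pos: [0.4646, 0.1431, 0.1315]
tool_rot: [0.0, -0.117, 0.993, 0.001]
contact_force: [0.3, -0.6, 0.3]
finger_gap: 0.027
grasp_force: 0.0
```

I wrote the lift in the y slot, so the tool slid sideways and lost the bar. I'll check the scene before going on.

```bash
python3 - <<'E'
from h import *
from station import arm,eyes
s=arm.sense();print(s['ee_pos'],s['contact_force'],s['clock'],s['finger_gap'])
F=eyes.grab_frame('scene');f=F['frame'][:,:,::-1]
cv2.imwrite('pics/s2.png',cv2.resize(f[140:300,260:460],(750,600)))
P=cloud(F);x,y,z=P[...,0],P[...,1],P[...,2]
# lid flat height + rear
lid=(abs(z-.121)<.006)&(y>.05)&(y<.35)&(x>.42)&(x<.7)
r=cv2.minAreaRect(P[lid][:,:2].astype(np.float32)*1000);print(r)
E
```

```text
[0.46457726 0.14308482 0.13148494] [ 0.34860873 -0.57663156  0.28345334] 4.15 0.027002559196473357
((542.967529296875, 166.9185028076172), (165.02171325683594, 224.19337463378906), 14.257916450500488)
```

View pics/s2.png

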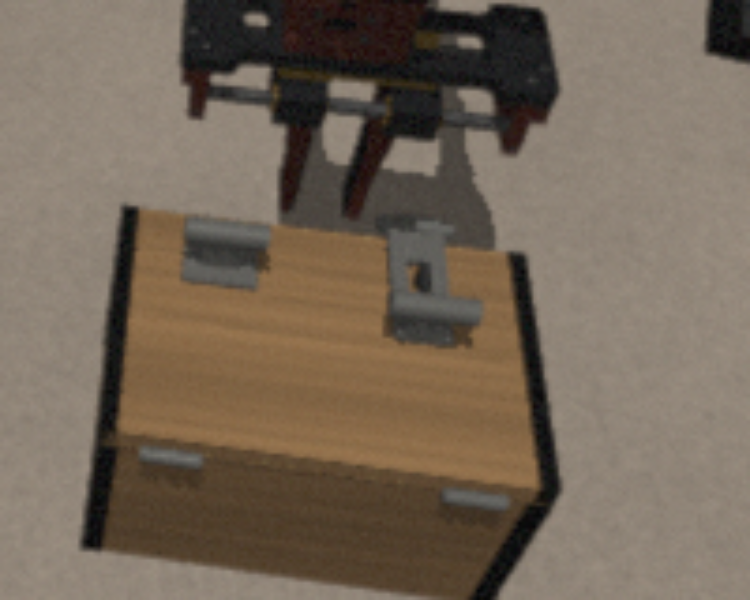

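The hasp is still flat on the lid (bar near (435,308)), the pull is untouched at (227,235), and the fingers stand in front of the case. I'll re-measure the bars.

```bash
cat > m.py <<'E'
from h import *
from station import arm,eyes
P=cloud(eyes.grab_frame('scene'));x,y,z=P[...,0],P[...,1],P[...,2]
m=((z>.137)&(z<.17)&(y>.05)&(y<.3)&(x>.49)&(x<.6)).astype(np.uint8)
k,L,st,c=cv2.connectedComponentsWithStats(m)
for i in range(1,k):
    if st[i,4]>25:
        q=P[L==i];t=q[q[:,2]>np.percentile(q[:,2],90)-.008];print(st[i],q[:,2].max(),cv2.minAreaRect(t[:,:2].astype(np.float32)*1000))
E
python3 m.py
```

```text
[309 198  23  10 175] 0.15679975424288928 ((522.0061645507812, 105.2357177734375), (14.039841651916504, 43.7919807434082), 12.119486808776855)
[363 217  26  11 210] 0.1569916113366856 ((530.2906494140625, 214.9893798828125), (14.584894180297852, 44.07933807373047), 13.891324996948242)
```

>>> {"method": "send_rows", "body": {"rows": [[1,[0,0,-0.05],0],[1,[0,0,-0.1],0],[1,[0,0,-0.15],0],[1,[0,0,-0.2],0],[1,[-0.05,0.05,-0.2],0],[1,[-0.1,0.1,-0.2],0],[1,[-0.15,0.13,-0.2],0],[1,[-0.2,0.13,-0.2],0],[1,[-0.2,0.13,-0.2],0],[1,[-0.2,0.13,-0.2],0]]}}

```text
clock: 5.25
ee_pos: [0.5311, 0.2115, 0.2103]
tool_rot: [-0.001, -0.117, 0.993, -0.0]
contact_force: [0.1, 0.4, -0.6]
finger_gap: 0.0876
grasp_force: 0.0
```

```bash
python3 m.py; python3 - <<'E'
from h import *
from station import arm
s=arm.sense();print(s['ee_pos'],s['clock']);go(s,bar-[0,0,.0160])
E
```

```text
[309 198  23  10 177] 0.15585739127661247 ((522.775634765625, 105.33491516113281), (13.872160911560059, 43.27423858642578), 16.468677520751953)
[363 217  26  11 208] 0.15753974253703074 ((530.6267700195312, 215.1237030029297), (14.546621322631836, 44.114173889160156), 14.08660888671875)
[0.53086207 0.2113244  0.21069896] 5.3
tool y angle 103.3977708545114 turn -1.2384141603326446e-05 shift [-0.0005  0.0106  0.1992]
```

The case hasn't moved. Descending and re-gripping.

>>> {"method": "send_rows", "body": {"rows": [[1,[0,0.01,0.06],0],[1,[0,0.01,0.11],0],[1,[0,0.01,0.15],0],[1,[0,0.01,0.18],0],[1,[0,0.01,0.2],0],[-1,[0,0.01,0.2],0],[-1,[0,0.01,0.2],0],[-1,[0,0.01,0.2],0],[-1,[0,0.01,0.2],0],[-1,[0,0.01,0.2],0]]}}

```text
clock: 6.3
ee_pos: [0.5304, 0.2155, 0.1316]
tool_rot: [0.0, -0.117, 0.993, 0.0]
contact_force: [-0.1, 0.7, -0.0]
finger_gap: 0.0512
grasp_force: 0.0
```

Not closed yet; I'll hold two rows, then swing with the lift in the z slot.

>>> {"method": "send_rows", "body": {"rows": [[-1,[0,0,0],0],[-1,[0,0,0],0],[-1,[0,0,0],0],[-1,[0.005,0,-0.013],0],[-1,[0.01,0,-0.027],0],[-1,[0.017,0,-0.04],0],[-1,[0.025,0,-0.053],0],[-1,[0.033,0,-0.065],0],[-1,[0.043,0,-0.076],0],[-1,[0.043,0,-0.076],0]]}}

```text
clock: 7.3
ee_pos: [0.5133, 0.2105, 0.1611]
tool_rot: [-0.0, -0.116, 0.993, -0.001]
contact_force: [2.4, -5.3, -2.2]
finger_gap: 0.0434
grasp_force: 30.0
```

>>> {"method": "send_rows", "body": {"rows": [[-1,[0.021,0,-0.02],0],[-1,[0.045,0,-0.037],0],[-1,[0.071,0,-0.05],0],[-1,[0.099,0,-0.059],0],[-1,[0.128,0,-0.064],0],[-1,[0.157,0,-0.064],0],[-1,[0.186,0,-0.06],0],[-1,[0.214,0,-0.052],0],[-1,[0.241,0,-0.039],0],[-1,[0.265,0,-0.023],0]]}}

```text
clock: 8.3
ee_pos: [0.4107, 0.1862, 0.174]
tool_rot: [0.003, -0.116, 0.993, -0.0]
contact_force: [-3.8, -6.5, 11.0]
finger_gap: 0.0435
grasp_force: 30.0
```

>>> {"method": "send_rows", "body": {"rows": [[-1,[0.012,0,0.01],0],[-1,[0.022,0,0.02],0],[-1,[0.04,0,0.042],0],[-1,[0.055,0,0.068],0],[-1,[0.066,0,0.095],0],[-1,[0.066,0,0.095],0],[1,[0.066,0,0.095],0],[1,[0.066,0,0.095],0],[1,[0.066,0,0.095],0],[1,[0.066,0,0.095],0]]}}

```text
clock: 9.3
ee_pos: [0.3847, 0.181, 0.1327]
tool_rot: [0.0, -0.117, 0.993, 0.0]
contact_force: [-0.1, 0.1, 0.5]
finger_gap: 0.0722
grasp_force: 0.0
```

>>> {"method": "send_rows", "body": {"rows": [[1,[0,0,0],0],[1,[0,0,-0.05],0],[1,[0,0,-0.12],0],[1,[0,0,-0.2],0],[1,[0,0,-0.25],0],[1,[-0.1,-0.1,-0.25],0],[1,[-0.2,-0.2,-0.25],0],[1,[-0.28,-0.26,-0.25],0],[1,[-0.28,-0.26,-0.25],0],[1,[-0.28,-0.26,-0.25],0]]}}

```text
clock: 10.3
ee_pos: [0.5182, 0.1049, 0.2312]
tool_rot: [-0.001, -0.116, 0.993, 0.0]
contact_force: [0.0, 0.3, 0.3]
finger_gap: 0.0876
grasp_force: 0.0
```

```bash
python3 m.py; python3 - <<'E'
from h import *
from station import arm,eyes
s=arm.sense();print(s['ee_pos'],s['clock'],s['contact_force'],s['joint_pos']);go(s,pull-[0,0,.0160])
for n in('scene','top'):
    f=eyes.grab_frame(n)['frame'][:,:,::-1]; cv2.imwrite('pics/%s3.png'%n,cv2.resize(f[140:300,260:460] if n=='scene' else f[150:310,70:270],(750,600)))
E
```

```text
[309 198  23  10 177] 0.15653824048231468 ((522.1950073242188, 105.20050048828125), (14.152685165405273, 43.62216567993164), 14.871943473815918)
[0.51756738 0.10559233 0.2322149 ] 10.35 [-0.13661996  0.13925794 -0.35069516] [ 1.36544479e-01 -9.86585414e-02  1.40301683e+00  4.68790960e-04
  1.83861651e+00 -1.66772505e+00]
tool y angle 103.38409679401337 turn -8.835114437017763e-05 shift [-0.0099 -0.0024  0.2555]
```

View pics/scene3.png

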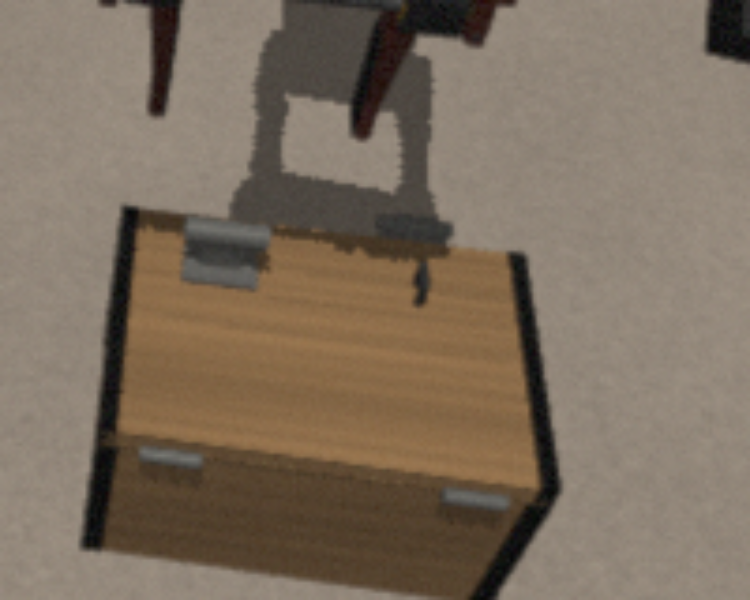

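View pics/top3.png

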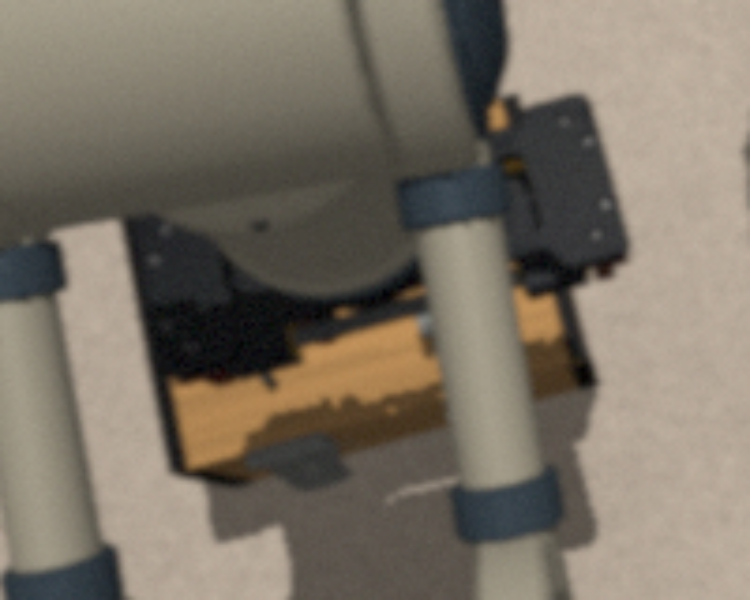

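The hasp is off the lid: the bare staple shows at (420,285) and the hasp edge at (415,228), hanging over the front. The pull is unchanged, so I'll go down on it and grip.

>>> {"method": "send_rows", "body": {"rows": [[1,[-0.01,0,0.05],0],[1,[-0.01,0,0.11],0],[1,[-0.01,0,0.17],0],[1,[-0.01,0,0.22],0],[1,[-0.01,0,0.245],0],[1,[-0.01,0,0.256],0],[1,[-0.01,0,0.256],0],[-1,[-0.01,0,0.256],0],[-1,[-0.01,0,0.256],0],[-1,[-0.01,0,0.256],0]]}}

```text
clock: 11.45
ee_pos: [0.522, 0.1065, 0.1311]
tool_rot: [0.001, -0.117, 0.993, 0.0]
contact_force: [0.3, -0.4, 0.4]
finger_gap: 0.0673
grasp_force: 0.0
```

>>> {"method": "send_rows", "body": {"rows": [[-1,[0,0,0],0],[-1,[0,0,0],0],[-1,[0,0,0],0],[-1,[0,0,0],0],[-1,[0,0,0],0],[-1,[0,0,0],0],[-1,[0,0,0],0],[-1,[0,0,0],0],[-1,[0,0,0],0],[-1,[0,0,0],0]]}}

```text
clock: 12.45
ee_pos: [0.5221, 0.1046, 0.1302]
tool_rot: [0.0, -0.116, 0.993, -0.002]
contact_force: [2.1, -6.1, -0.3]
finger_gap: 0.0434
grasp_force: 30.0
```

```bash
python3 - <<'E'
from h import *
from station import arm
s=arm.sense();print(s['ee_pos'],s['clock'],s['contact_force'],s['finger_gap'])
r=np.hypot(.115,.038);p=np.arctan2(.038,.115)
for t in np.arange(.1,1.55,.1): print(t.round(2),(-(.115-r*np.cos(p+t))/.4).round(3),(-(r*np.sin(p+t)-.038)/.4).round(3))
E
```

```text
[0.52212441 0.1046163  0.13024551] 12.45 [ 2.06037091 -6.09891125 -0.34160524] 0.04341684421051564
0.1 -0.011 -0.028
0.2 -0.025 -0.055
0.3 -0.041 -0.081
0.4 -0.06 -0.104
0.5 -0.081 -0.126
0.6 -0.104 -0.146
0.7 -0.129 -0.163
0.8 -0.155 -0.177
0.9 -0.183 -0.189
1.0 -0.212 -0.198
1.1 -0.242 -0.204
1.2 -0.272 -0.207
1.3 -0.302 -0.207
1.4 -0.332 -0.204
1.5 -0.362 -0.198
```

>>> {"method": "send_rows", "body": {"rows": [[-1,[-0.005,0,-0.014],0],[-1,[-0.011,0,-0.028],0],[-1,[-0.018,0,-0.041],0],[-1,[-0.025,0,-0.055],0],[-1,[-0.033,0,-0.068],0],[-1,[-0.041,0,-0.081],0],[-1,[-0.05,0,-0.092],0],[-1,[-0.06,0,-0.104],0],[-1,[-0.07,0,-0.115],0],[-1,[-0.081,0,-0.126],0]]}}

```text
clock: 13.45
ee_pos: [0.5517, 0.1117, 0.1779]
tool_rot: [-0.004, -0.116, 0.993, -0.002]
contact_force: [-2.1, -7.9, -8.0]
finger_gap: 0.0437
grasp_force: 30.0
```

>>> {"method": "send_rows", "body": {"rows": [[-1,[-0.011,0,-0.01],0],[-1,[-0.023,0,-0.02],0],[-1,[-0.048,0,-0.037],0],[-1,[-0.074,0,-0.051],0],[-1,[-0.102,0,-0.063],0],[-1,[-0.131,0,-0.072],0],[-1,[-0.161,0,-0.078],0],[-1,[-0.191,0,-0.081],0],[-1,[-0.206,0,-0.081],0],[-1,[-0.221,0,-0.081],0]]}}

```text
clock: 14.45
ee_pos: [0.6386, 0.1324, 0.2132]
tool_rot: [-0.002, -0.116, 0.993, -0.002]
contact_force: [-4.0, -6.6, 2.7]
finger_gap: 0.0434
grasp_force: 30.0
```

>>> {"method": "send_rows", "body": {"rows": [[-1,[-0.015,0,0.001],0],[-1,[-0.03,0,0.003],0],[-1,[-0.03,0,0.003],0],[-1,[-0.03,0,0.003],0],[1,[-0.03,0,0.003],0],[1,[-0.03,0,0.003],0],[1,[-0.03,0,0.003],0],[1,[-0.03,0,0.003],0],[1,[-0.03,0,0.003],0],[1,[-0.03,0,0.003],0]]}}

```text
clock: 15.45
ee_pos: [0.6507, 0.1374, 0.2118]
tool_rot: [-0.0, -0.117, 0.993, 0.0]
contact_force: [-0.0, -0.3, 0.4]
finger_gap: 0.0864
grasp_force: 0.0
```

Released; I'll go straight up, clear of it all.

>>> {"method": "send_rows", "body": {"rows": [[1,[0,0,0],0],[1,[0,0,-0.05],0],[1,[0,0,-0.1],0],[1,[0,0,-0.16],0],[1,[0,0,-0.22],0],[1,[0,0,-0.28],0],[1,[0,0,-0.3],0],[1,[0,0,-0.3],0],[1,[0,0,-0.3],0],[1,[0,0,-0.3],0]]}}

```text
clock: 16.45
ee_pos: [0.6506, 0.1373, 0.3297]
tool_rot: [-0.002, -0.117, 0.993, -0.0]
contact_force: [0.1, 0.4, -0.8]
finger_gap: 0.088
grasp_force: 0.0
```

```bash
python3 - <<'E'
from h import *
from station import arm,eyes
s=arm.sense();print(s['ee_pos'],s['clock'],s['contact_force'],s['finger_gap'])
F=eyes.grab_frame('scene');cv2.imwrite('pics/s4.png',cv2.resize(F['frame'][:,:,::-1],(800,600)))
P=cloud(F).reshape(-1,3)@C   # case axes
o=np.array([.5435,.1672,0])@C
q=P[(P[:,2]>.15)&(P[:,2]<.26)&(abs(P[:,1]-o[1])<.1)&(P[:,0]>o[0])&(P[:,0]<o[0]+.16)]
a=np.polyfit(q[:,2],q[:,0],1);print(len(q),'lid angle',np.pi/2+np.arctan(a[0]))
E
```

```text
[0.65061493 0.13727271 0.32973593] 16.45 [ 0.13731204  0.42586794 -0.75296628] 0.08795478353597552
7025 lid angle 1.3309589828188486
```

View pics/s4.png

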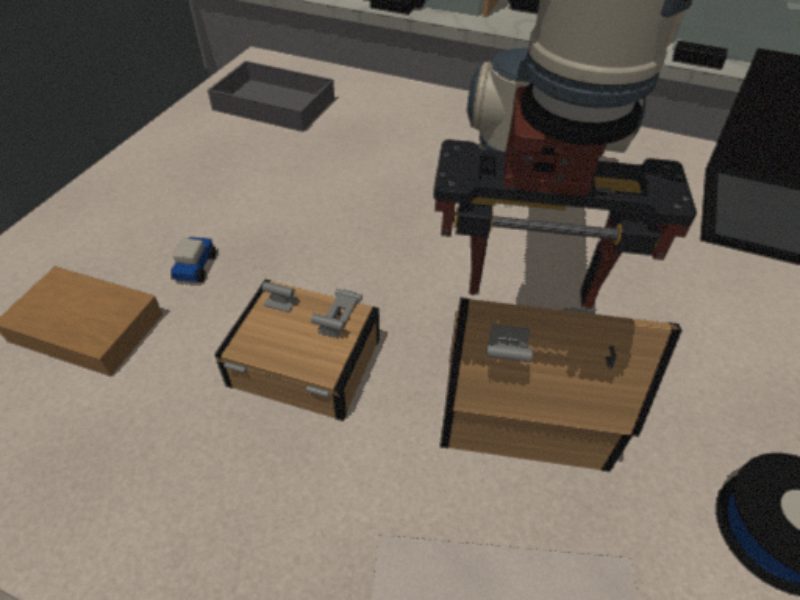

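The lid stands open at about 1.33 rad or a little more, with its pull at (510,350). The gripper is above it and touching nothing, so I'm handing in.

```bash
python3 -c "
from station import job
print(job.close_job())"
```

```text
the job is handed in; nothing more can be done
None
```

The job is handed in (no verdict came back): the tall case's hasp was swung over the front first, then its lid was raised to about 1.33 rad by camera measurement and let go, with the gripper clear; one mistyped move lost the first grip on the hasp, without shifting the case.

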